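Face up three stock cartons along the label rail

TASK

Tidy the three loose cardboard cartons on the steel board into an even row: one centred in front of each white label plate, square to the rail and with its narrow end against it, in any order. Their bottom flaps are not taped, so slide or nudge them along the board, never lift or tip them, and leave everything else where it is.

Things in the scene. Friction and masses are not known exactly. Their poses are not given: they have to be found in the camera images.
- board: steel board fixed to the counter, 345 mm (x) by 540 mm (y), 6 mm thick, with a dark steel rail 25 mm wide along its far (+x) edge: rail top 36 mm above the counter, near face, which the cartons are to touch, at x = +130 mm. Three white blank label plates lie on the rail. Origin on the counter; x points to the rail, y along the rail to the left, z up
- place0 (a point): where the underside centre of a finished carton lies in front of the left (+y) label plate: on the board's top, 40 mm before the rail's near face; axes as the board's. The plate, 60 mm (y) by 19 mm, 2 mm thick, lies on the rail at this y, centred 52.5 mm farther in x
- place1 (a point): where the underside centre of a finished carton lies in front of the middle label plate: on the board's top, 40 mm before the rail's near face; axes as the board's. The plate, 60 mm (y) by 19 mm, 2 mm thick, lies on the rail at this y, centred 52.5 mm farther in x
- place2 (a point): where the underside centre of a finished carton lies in front of the right (-y) label plate: on the board's top, 40 mm before the rail's near face; axes as the board's. The plate, 60 mm (y) by 19 mm, 2 mm thick, lies on the rail at this y, centred 52.5 mm farther in x
- carton0: loose plain cardboard carton, 80 mm (its x) by 60 mm (its y) by 60 mm high, about 0.3 kg, a strip of paler tape along its x on top; all three are alike; origin at the centre of its underside, z up
- carton1: loose plain cardboard carton, 80 mm (its x) by 60 mm (its y) by 60 mm high, about 0.3 kg, a strip of paler tape along its x on top; all three are alike; origin at the centre of its underside, z up
- carton2: loose plain cardboard carton, 80 mm (its x) by 60 mm (its y) by 60 mm high, about 0.3 kg, a strip of paler tape along its x on top; all three are alike; origin at the centre of its underside, z up
- bearing: loose steel ball bearing, ring 42 mm across, 14 mm high, lying on the board near its front edge; origin under its centre; a bystander
- tin: loose small grey screw-top tin, 48 mm across, 55 mm high, standing at the left end of the board; origin under its centre; a bystander
- tape: loose roll of black tape, 52 mm across, 24 mm high, lying at the right end of the board; origin under its centre; a bystander
- spray_can: loose yellow spray can, 60 mm across, 170 mm high, standing on the counter left of the board; origin under its centre; a bystander
- wrench: loose steel wrench lying on the counter right of the board; a bystander
- mug: loose white mug, 76 mm across, 90 mm high, standing on the counter right of the board; origin under its centre; a bystander
Things that resemble listed ones, but are neither listed nor needed, are in the scene too. Leave any black or red look-alike of the carton1 alone. What is shaped like the carton0 but red is not meant.

How it is judged:
By the outcome, as a careful person would: the job done as asked, in the order asked, and still so for the second after the job is handed in, with the robot touching nothing.
It also fails if it takes over 48 s, if anything falls off the work surface, if the arm or the gripper's body presses on something with over 40 N, if the wrist force passes 120 N, or if a joint passes its speed limit or range.

ROBOT

A 6-joint arm with a two-finger parallel gripper is mounted at the origin on the work surface. World frame = base frame: x ahead of the robot, y to its left, z up, the work surface at z = 0. Lengths are in mm, angles in rad, forces in N, time in s.
With the tool pointing down it reaches from about 350 to 875 mm from the base axis. Payload 4.2 kg.
Tool frame: the origin (TCP) lies midway between the tips of the shut fingers; the grasp point (between the pads) lies 19 mm behind it (arm.tcp_to_grasp is the distance from the TCP to the grasp point, in mm); z points along the fingers, y is the line along which they close (so a half turn about z gives the same grasp; the last joint's range is limited). The gripper opens to 85 mm and grips with 20 to 120 N. Pads are 22 mm wide; open, the fingers measure 114 mm over their backs; the gripper's body (76 mm by 85 mm) begins 54 mm behind the grasp point. The pads swing forward as they close: fully open they stand 13 mm farther back than shut.
Start: joints at [1.488, 0.385, 0.008, 0, -1.194, -0.259], TCP at [209.457, 588.835, 231.312] pointing down, gripper open.
Joint ranges: [-3.14, 3.14], [-1.21, 2.06], [-1.07, 1.41], [-3.16, 2.05], [-2.99, -0.16], [-3.1, 3.1]. Speed limits (rad/s): [2.79, 2.79, 3.14, 3.14, 3.14, 3.14].

INTERFACE

Orientations are given as a unit quaternion [x, y, z, w].
In Python, from bench import arm gives the robot as it stands.
- The arm moves only by the tool arm_command, never from a script. Its argument "rows" is a list of rows, each a list of 2 entries, a list of its own where there are three numbers: the shift along the tool's x, y, z as a fraction of full scale, then the turn, a rotation vector about the tool's x, y, z as a fraction of full scale. In form: [[[x, y, z], [wx, wy, wz]], ...]. A call has 1 to 5 rows; each row is the pose to reach, as a shift and turn from the pose commanded when the call began, along the tool's axes at that moment, turning the shorter way round; what a row does not reach only later rows make up. Full scale, the value 1, is 0.25 m for a shift and 180 degrees for a turn. A row lasts 1/10 s, in which the tool goes at most 50 mm and 8.59 degrees, less where a joint would pass 70% of its speed; a pose out of reach is approached as far as the arm can. A call with a number of a shift or a turn outside -1 to 1 is refused whole. A call with a gripper value outside its range is refused whole. "grip" is the opening, from 0 (shut) to 1 (fully open), set as the call begins (left out, the last holds). The fingers move at their own pace and stop on an object; the grip force is fixed at half the most. Time passes only in rows, so rows that repeat a pose let the fingers close. It gives the time, the measured TCP pose, the force, the opening and the grip force at its end, in the units of the state.
- arm.read_state(): the state, without advancing time (a new reading comes with each control period).
- arm.get_image(name): name is "side" or "top" or "wrist"; returns (picture, depth): 420x560x3 uint8, blue, green, red; 420x560 float32, mm along the optical axis (not along the pixel's ray), 0 where there is no reading.
- arm.camera_info(name): a dict with "fx", "fy", "cx", "cy" (pixels), "extrinsics" (4x4, takes a point from camera to world coordinates). Camera axes: x right, y down, z forward; pixel columns grow to the right and rows downward; lengths in mm; the calibration is good to about 2 mm. The wrist camera is an equidistant fisheye: a pixel r from the principal point sees the ray r / f radians off the axis. A picture is of the moment at which its call begins: read the wrist's pose just before it. camera_info takes no time and is no camera call; for the wrist camera it gives the pose at the moment of the call.
- arm.job_done(): hands the job in; it is judged then, once.
Trained networks look in the newest picture that a camera, given by its name, has taken for a name from the list of things; names that differ only in an ending like _2 or _b are one class to them, and where a whole thing is asked for, a point or a joint stands for the part that bears it (a point fixed in the world has none). Each returns a list of dicts, best first, with "score" (0 to 1); they miss things now and then, are a little off and sometimes report something else, mostly with a low value. They report only what shows in the picture. A call takes as long as a camera call. They do not tell look-alikes from the thing itself.
- arm.spot_in(camera, query): "position" ([column, row] in pixels, amid what is visible of it).
The state is a dict: "clock": time; "joints": joint angles; "joint_vel": joint speeds; "joint_efforts": joint torques, N m; "position": TCP position; "ee_rot": TCP orientation; "contact_force": force on the tool from outside, world axes, zero at the start; "wrist_torque": the same for the moment, N m; "gripper_width": finger opening in mm; "grasp_force": force on a finger pad.
Only numpy, scipy, OpenCV 4.12 (cv2) and the standard library are available. Lean on these libraries where they do the work, as an engineer would, in place of code of your own. Each camera call takes 0.05 s, during which the arm holds its last target. There are 200 camera calls.

## Working session

There is one attempt and no reset: what is moved stays moved. The work goes in short steps, Python scripts to look and compute and a tool call to move; the robot and the scene stay as the last step left them, time stands still between calls to the robot, and variables do not carry over. Pictures are saved under pics/ and viewed, at most 10 in all, crops included, and the job is handed in when it is done.

Besides the shell and the picture viewer there is one more tool, called after "Call:" as name(argument=value, ...) on one line, values as JSON. arm_command: Moves the arm, as the interface text tells. Shift numbers are shares of 0.25 m and turn numbers shares of 180 degrees, none past 1 either way. Its arguments: {"type":"object","properties":{"rows":{"type":"array","items":{"type":"array"}},"grip":{"type":"number"}},"required":["rows"]}

```bash
mkdir -p pics; ls
python3 - <<'E'
from bench import arm
import cv2,numpy as np
print(arm.read_state())
for n in ("top","side"):
    p,d=arm.get_image(n); cv2.imwrite(f"pics/{n}0.png",p); np.save(f"{n}0.npy",d); c=arm.camera_info(n); print(n,c["fx"],c["fy"],c["cx"],c["cy"],np.round(c["extrinsics"],3).tolist())
for q in ("carton0","place0","board","bearing","tin","tape"):
    print(q,[(np.round(r["position"]).tolist(),round(r["score"],2)) for r in arm.spot_in("top",q)])
E
```

```text
pics
{'clock': 0.0, 'joints': array([ 1.48759856e+00,  3.85555912e-01,  6.60071094e-03, -5.12761849e-04,
       -1.19400480e+00, -2.58567301e-01]), 'joint_vel': array([-1.04257347e-04, -8.94654643e-06, -2.12737467e-03, -5.30204665e-04,
        9.26907904e-04,  1.00568991e-03]), 'joint_efforts': array([-1.90055529e-03, -3.92289448e+01,  1.88396537e+01,  4.18609589e+00,
       -4.73615859e-03, -1.81720793e-06]), 'position': array([209.26970013, 588.28809738, 230.21011039]), 'ee_rot': array([ 9.85418380e-01, -1.70145202e-01, -1.42639037e-04,  1.09854819e-03]), 'contact_force': array([ 0.05338203, -0.55990091,  0.04802442]), 'wrist_torque': array([ 0.00778051, -0.02113962,  0.05330735]), 'grasp_force': 0.0, 'gripper_width': 85.22083751435291}
top 410.773750662674 410.773750662674 278.0546292224402 210.12483788305306 [[-0.013, -0.989, 0.15, 312.369], [-1.0, 0.013, -0.002, -16.54], [0.0, -0.15, -0.989, 1180.365], [0.0, 0.0, 0.0, 1.0]]
side 470.80726717942116 470.80726717942116 279.1676524022732 203.94975295308964 [[0.705, -0.536, 0.465, -80.108], [-0.71, -0.534, 0.459, -545.046], [0.002, -0.654, -0.757, 947.294], [0.0, 0.0, 0.0, 1.0]]
carton0 [([247.0, 212.0], 0.88), ([178.0, 278.0], 0.69), ([162.0, 231.0], 0.63), ([290.0, 189.0], 0.61), ([372.0, 283.0], 0.58), ([349.0, 177.0], 0.56), ([149.0, 185.0], 0.55)]
place0 [([292.0, 205.0], 0.79)]
board [([294.0, 203.0], 0.82)]
bearing [([268.0, 254.0], 0.47), ([436.0, 172.0], 0.34)]
tin [([294.0, 203.0], 0.31)]
tape [([368.0, 148.0], 0.63)]
```

View pics/top0.png

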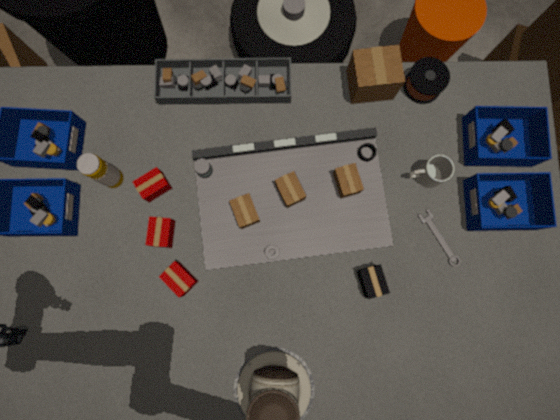

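View pics/side0.png

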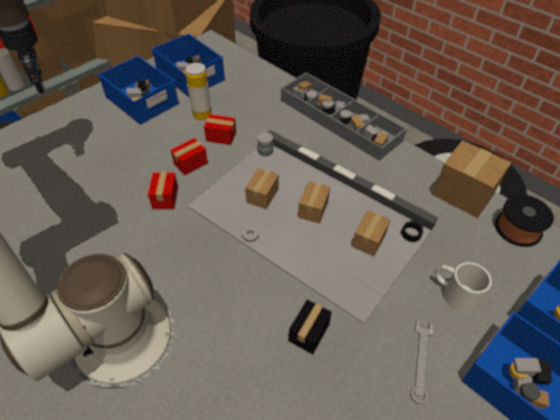

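The top view shows three brown cartons at about (244,210), (290,188) and (348,180). The plates are at (243,148), (285,142) and (326,138), and the bystanders are the tin (202,167), tape (367,152) and bearing (271,252). I'll leave the red and black cartons alone.

```bash
cat > h.py <<'E'
import numpy as np,cv2
from scipy.spatial.transform import Rotation as R
def rays(c,px,fish=False):
    px=np.atleast_2d(np.asarray(px,float)); u=(px-[c["cx"],c["cy"]])/[c["fx"],c["fy"]]
    if fish:
        r=np.linalg.norm(u,axis=1,keepdims=True); v=np.hstack([u/np.maximum(r,1e-9)*np.sin(r),np.cos(r)])
    else: v=np.hstack([u,np.ones((len(u),1))])
    return v@np.asarray(c["extrinsics"])[:3,:3].T
def toplane(c,px,z,fish=False):
    v=rays(c,px,fish); o=np.asarray(c["extrinsics"])[:3,3]
    return (o+v*((z-o[2])/v[:,2])[:,None])[:,:2]
def points(c,d):   # pinhole depth to world, HxWx3
    h,w=d.shape; g=np.stack(np.meshgrid(np.arange(w),np.arange(h)),-1).reshape(-1,2)
    return (rays(c,g)*d.reshape(-1,1)+np.asarray(c["extrinsics"])[:3,3]).reshape(h,w,3)
def rect(p):  # centre, yaw of the long side in (-90,90], size
    (c,s,a)=cv2.minAreaRect(p.astype(np.float32))
    if s[0]<s[1]: a+=90; s=s[::-1]
    return np.round(c,1),round((a+90)%180-90,1),np.round(s,1)
def move(s,pos,yaw):
    """row numbers to reach TCP pos, tool down, tool x at heading yaw (deg)"""
    r=R.from_quat(s["ee_rot"]); t=R.from_euler("z",yaw,degrees=True)*R.from_rotvec([np.pi,0,0])
    return np.round(r.inv().apply(np.array(pos)-s["position"])/250,4),np.round((r.inv()*t).as_rotvec()/np.pi,4)
E
python3 - <<'E'
from h import *
from bench import arm
c=arm.camera_info("top"); d=np.load("top0.npy"); im=cv2.imread("pics/top0.png"); P=points(c,d)
for n,(x,y) in {"c0":(244,210),"c1":(290,188),"c2":(348,180)}.items():
    w=P[y-25:y+25,x-25:x+25].reshape(-1,3); w=w[(w[:,2]>57)&(w[:,2]<75)]; print(n,len(w),rect(w[:,:2]),w[:,:3].mean(0).round(1))
hsv=cv2.cvtColor(im,cv2.COLOR_BGR2HSV)
pl=[]
for x,y in [(243,148),(285,142),(326,138)]:
    s=im[y-8:y+9,x-18:x+19].min(2); m=s>(s.max()*0.7); yy,xx=np.nonzero(m); 
    q=toplane(c,np.c_[xx+x-18,yy+y-8],38); pl.append(q.mean(0)); print("plate",m.sum(),q.mean(0).round(1),rect(q))
pl=np.array(pl); v=pl[0]-pl[2]; print("rail yaw",np.degrees(np.arctan2(v[1],v[0]))-90,np.linalg.norm(np.diff(pl,axis=0),axis=1))
for n,(x,y,z) in {"tin":(202,165,61),"tape":(367,152,30),"bear":(271,252,20)}.items(): print(n,toplane(c,[x,y],z).round(0))
print("board z",np.median(P[215:235,300:340,2]))
E
```

```text
c0 641 (array([483.4,  73.9]), 21.1, array([80.6, 59.8])) [483.   73.6  66.1]
c1 637 (array([543.6, -54.2]), 24.9, array([81.8, 60.1])) [542.8 -54.3  66.1]
c2 634 (array([ 567.3, -218.6]), 15.6, array([80.7, 60.8])) [ 566.1 -217.7   66. ]
plate 163 [667.5  76.4] (array([663.2,  68. ]), 89.3, array([80.9, 38.7]))
plate 168 [681.6 -44. ] (array([678.1, -51.6]), 89.3, array([83.5, 35.9]))
plate 185 [ 692.7 -164.8] (array([ 690. , -170.2]), 89.3, array([83.4, 39. ]))
rail yaw 5.965701233761422 [121.235558  121.2990319]
tin [[613. 192.]]
tape [[ 654. -279.]]
bear [[369.   2.]]
board z 6.1872054791215305
```

```bash
cat >> h.py <<'E'
def chain(s,wps):
    for pos,yaw in wps:
        a,b=move(s,pos,yaw); print(a.tolist(),b.tolist())
        s=dict(position=np.array(pos,float),ee_rot=(R.from_euler("z",yaw,degrees=True)*R.from_rotvec([np.pi,0,0])).as_quat())
E
python3 - <<'E'
from h import *
from bench import arm
s=arm.read_state()
chain(s,[((340,390,265),-19.6),((470,190,300),-5),((580,-20,320),6)])
E
```

```text
[0.7586, 0.5741, -0.1352] [0.0001, -0.0, 0.0001]
[0.7582, 0.5792, -0.14] [0.0, 0.0, -0.0811]
[0.5115, 0.7985, -0.08] [-0.0, 0.0, -0.0611]
```

Call:
arm_command(rows=[[[0.76,0.574,-0.135],[0,0,0]],[[0.76,0.574,-0.135],[0,0,0]],[[0.76,0.574,-0.135],[0,0,0]],[[0.76,0.574,-0.135],[0,0,0]],[[0.76,0.574,-0.135],[0,0,0]]])

```text
clock: 0.9
position: [341.2, 387.8, 265.8]
ee_rot: [0.985, -0.17, 0.0, -0.0]
contact_force: [0.7, 0.5, 0.9]
gripper_width: 85.4
grasp_force: 0.0
```

Call:
arm_command(rows=[[[0.76,0.58,-0.14],[0,0,-0.08]],[[0.76,0.58,-0.14],[0,0,-0.08]],[[0.76,0.58,-0.14],[0,0,-0.08]],[[0.76,0.58,-0.14],[0,0,-0.08]],[[0.76,0.58,-0.14],[0,0,-0.08]]])

```text
clock: 1.4
position: [471.6, 187.7, 300.9]
ee_rot: [0.999, -0.045, 0.0, -0.0]
contact_force: [1.0, 0.7, -0.6]
gripper_width: 85.8
grasp_force: 0.0
```

Call:
arm_command(rows=[[[0.51,0.8,-0.08],[0,0,-0.061]],[[0.51,0.8,-0.08],[0,0,-0.061]],[[0.51,0.8,-0.08],[0,0,-0.061]],[[0.51,0.8,-0.08],[0,0,-0.061]],[[0.51,0.8,-0.08],[0,0,-0.061]]])

```text
clock: 1.9
position: [580.4, -23.3, 320.5]
ee_rot: [0.999, 0.05, 0.0, -0.0]
contact_force: [1.0, 1.1, 0.6]
gripper_width: 85.3
grasp_force: 0.0
```

Run:
```python
from h import *
from bench import arm
import pickle
c=arm.camera_info("wrist"); p,d=arm.get_image("wrist"); cv2.imwrite("pics/w1.png",p); np.save("w1.npy",d); pickle.dump(c,open("w1.pkl","wb"))
print(c["fx"],c["cx"],c["cy"],np.round(c["extrinsics"],3).tolist(),arm.read_state()["clock"])
```

```text
325.19226210127806 280.8271473919136 209.52562968626611 [[0.1, -0.954, -0.284, 653.011], [-0.995, -0.095, -0.029, -16.293], [0.001, 0.285, -0.958, 463.044], [0.0, 0.0, 0.0, 1.0]] 1.95
```

View pics/w1.png

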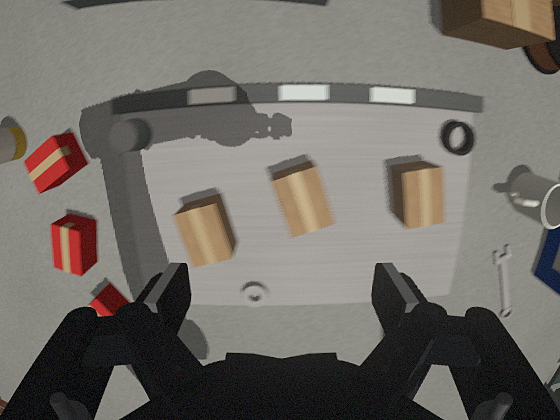

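The wrist view shows the plates at (212,95, in shadow), (303,92) and (391,95), with the cartons at (205,230), (303,198) and (418,195). I'll rectify this view to measure them.

```bash
cat >> h.py <<'E'
def project(c,P):  # fisheye world->pixel
    E=np.asarray(c["extrinsics"]); q=(P-E[:3,3])@E[:3,:3]; rho=np.linalg.norm(q[:,:2],axis=1); th=np.arctan2(rho,q[:,2])
    return q[:,:2]/rho[:,None]*th[:,None]*c["fx"]+[c["cx"],c["cy"]]
def ortho(c,im,z,x0,x1,y0,y1,s):  # world-aligned picture: rows go down in x, columns go down in y; s mm/px
    X,Y=np.meshgrid(np.arange(x1,x0,-s),np.arange(y1,y0,-s),indexing="ij")
    u=project(c,np.c_[X.ravel(),Y.ravel(),np.full(X.size,z)]).reshape(*X.shape,2).astype(np.float32)
    return cv2.remap(im,u[...,0],u[...,1],cv2.INTER_LINEAR)
def o2w(rc,x1,y1,s): rc=np.atleast_2d(rc); return np.c_[x1-rc[:,0]*s,y1-rc[:,1]*s]
def carton(c,im,near,h=66):  # top face by colour, in the picture rectified at the top's height
    s=.5;x1,y1=near[0]+70,near[1]+70
    o=ortho(c,im,h,near[0]-70,x1,near[1]-70,y1,s); hs=cv2.cvtColor(o,cv2.COLOR_BGR2HSV)
    return o,hs
E
python3 - <<'E'
from h import *
import pickle
c=pickle.load(open("w1.pkl","rb")); im=cv2.imread("pics/w1.png")
q=[]
for n in [(667,76),(681,-45),(693,-165)]:
    x1,y1=n[0]+25,n[1]+55; o=ortho(c,im,38,n[0]-25,x1,n[1]-55,y1,.5); g=cv2.cvtColor(o,cv2.COLOR_BGR2GRAY)
    m=(g>.5*(np.percentile(g[20:80],98)+np.percentile(g[35:65],5))).astype(np.uint8)
    k,l,st,_=cv2.connectedComponentsWithStats(m); b=l[50,110]; 
    rc=np.argwhere(l==b); w=o2w(rc,x1,y1,.5); print("plate",len(rc)/4,rect(w),w.mean(0).round(1)); q.append(w.mean(0))
v=q[0]-q[2]; print(np.degrees(np.arctan2(-v[0],v[1])),np.linalg.norm(np.diff(q,axis=0),axis=1))
a=ortho(c,im,66,440,720,-280,130,1); b=ortho(c,im,38,440,720,-280,130,1); cv2.imwrite("pics/o1.png",np.vstack([a,b]))
E
```

```text
plate 1236.25 (array([673. ,  76.7]), -83.3, array([63.3, 20.1])) [673.   76.7]
plate 1268.0 (array([686.7, -42.3]), -82.9, array([64.2, 20.4])) [686.8 -42.3]
plate 1283.25 (array([ 700.7, -162. ]), -83.3, array([65.6, 20.3])) [ 700.6 -161.8]
6.615193969794753 [119.76841995 120.24263029]
```

View pics/o1.png

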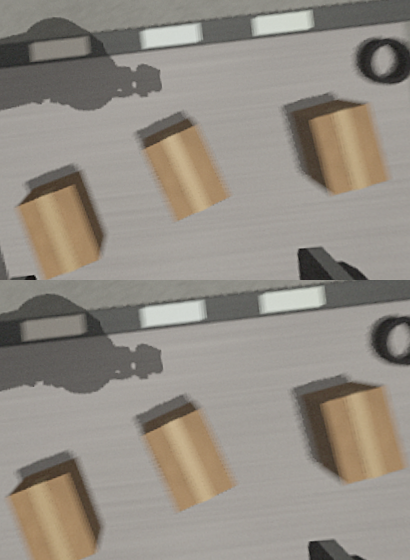

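```bash
cat >> h.py <<'E'
def plates(c,im,guess):
    q=[]
    for n in guess:
        x1,y1=n[0]+25,n[1]+55; g=cv2.cvtColor(ortho(c,im,38,n[0]-25,x1,n[1]-55,y1,.5),cv2.COLOR_BGR2GRAY)
        m=(g>.5*(np.percentile(g[20:80],98)+np.percentile(g[35:65],5))).astype(np.uint8)
        k,l,st,_=cv2.connectedComponentsWithStats(m); w=o2w(np.argwhere(l==l[50,110]),x1,y1,.5); print("plate",len(w)/4,rect(w)); q.append(rect(w)[0])
    v=np.array(q[0])-q[-1]; print("yaw",np.degrees(np.arctan2(-v[0],v[1]))); return np.array(q)
def tops(c,im,guess):
    for n in guess:  # the tops are brighter than the sides
        x1,y1=n[0]+65,n[1]+65; o=ortho(c,im,66,n[0]-65,x1,n[1]-65,y1,.5); hs=cv2.cvtColor(o,cv2.COLOR_BGR2HSV)
        m=((hs[...,1]>70)&(hs[...,0]<25)).astype(np.uint8)
        v=np.median(hs[110:150,110:150,2]); m&=(hs[...,2]>.78*v).astype(np.uint8); m=cv2.morphologyEx(m,cv2.MORPH_OPEN,np.ones((9,9)))
        k,l,st,_=cv2.connectedComponentsWithStats(m); w=o2w(np.argwhere(l==l[130,130]),x1,y1,.5); print("top",len(w)/4,rect(w))
E
python3 - <<'E'
from h import *
from bench import arm
s=arm.read_state(); c=arm.camera_info("wrist"); im,d=arm.get_image("wrist"); print(s["position"],np.abs(s["joint_vel"]).max(),np.round(c["extrinsics"],3)[:3,3])
q=plates(c,im,[(673,76),(686,-42),(700,-162)]); tops(c,im,[(490,74),(550,-56),(573,-220)])
chain(s,[((500,73,140),22),((486,73,25),22)])
E
```

```text
[582.68192482 -27.86781934 320.36381272] 0.14315479326317 [655.232 -20.809 463.012]
plate 1156.5 (array([671.2,  80.5]), -83.1, array([60.6, 19.6]))
plate 1165.5 (array([685. , -38.6]), -83.2, array([60.6, 19.7]))
plate 1169.25 (array([ 698.7, -157.9]), -83.1, array([60.7, 19.8]))
yaw 6.580120210289739
top 4597.0 (array([486. ,  76.2]), 20.8, array([80.2, 59.2]))
top 4595.0 (array([545.9, -52.2]), 24.8, array([80.2, 59.2]))
top 4589.5 (array([ 569.2, -216.3]), 15.3, array([80.5, 58.7]))
[-0.2914, -0.4353, 0.7199] [0.0009, -0.0003, -0.0917]
[-0.0519, -0.021, 0.46] [0.0, 0.0, 0.0]
```

Call:
arm_command(rows=[[[-0.29,-0.435,0.72],[0,0,-0.092]],[[-0.29,-0.435,0.72],[0,0,-0.092]],[[-0.29,-0.435,0.72],[0,0,-0.092]],[[-0.29,-0.435,0.72],[0,0,-0.092]],[[-0.29,-0.435,0.72],[0,0,-0.092]]], grip=1)

```text
clock: 2.5
position: [492.6, 80.5, 136.8]
ee_rot: [0.981, 0.194, -0.003, 0.0]
contact_force: [-0.2, -0.6, 0.4]
gripper_width: 85.6
grasp_force: 0.0
```

Call:
arm_command(rows=[[[0,0,0],[0,0,0]],[[0,0,0],[0,0,0]],[[0,0,0],[0,0,0]]])

```text
clock: 2.8
position: [498.0, 80.1, 141.6]
ee_rot: [0.981, 0.194, 0.002, -0.0]
contact_force: [0.4, 0.1, 0.4]
gripper_width: 85.5
grasp_force: 0.0
```

Run:
```python
from h import *
from bench import arm
s=arm.read_state(); c=arm.camera_info("wrist"); im,d=arm.get_image("wrist"); print(s["position"],np.abs(s["joint_vel"]).max(),R.from_quat(s["ee_rot"]).as_matrix().round(3).tolist())
tops(c,im,[(486,76)]); cv2.imwrite("pics/w2.png",im)
chain(s,[((486,76,80),21),((486,76,16),21),((550,75.5,16),12),((619,74.5,16),6.7)])
```

```text
[497.9854286   80.14355522 141.55320274] 0.007883506626903548 [[0.925, 0.38, 0.003], [0.38, -0.925, 0.001], [0.003, 0.0, -1.0]]
top 3478.75 (array([478.8,  73.2]), 20.9, array([65.7, 59.4]))
[-0.0515, -0.0029, 0.246] [0.0, -0.0011, 0.0076]
[0.0, -0.0, 0.256] [0.0, 0.0, 0.0]
[0.2383, 0.0936, 0.0] [0.0, -0.0, 0.05]
[0.2691, 0.0613, 0.0] [0.0, -0.0, 0.0294]
```

View pics/w2.png

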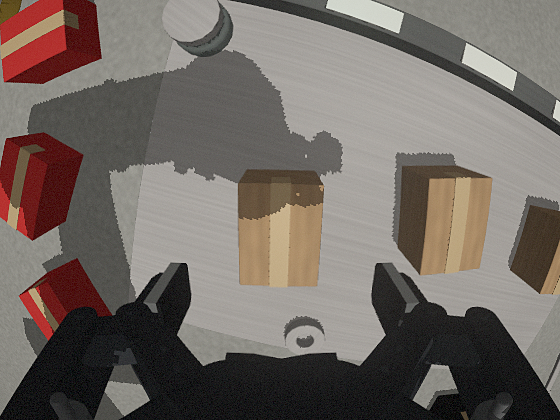

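Call:
arm_command(rows=[[[-0.05,0,0.24],[0,0,0.007]],[[-0.05,0,0.24],[0,0,0.007]],[[-0.05,0,0.4],[0,0,0.007]],[[-0.05,0,0.5],[0,0,0.007]],[[-0.05,0,0.5],[0,0,0.007]]])

```text
clock: 3.35
position: [483.8, 73.8, 13.0]
ee_rot: [0.983, 0.182, -0.003, 0.001]
contact_force: [-0.5, -0.2, 0.6]
gripper_width: 85.7
grasp_force: 0.0
```

Call:
arm_command(rows=[[[0,0,0],[0,0,0]],[[0,0,0],[0,0,0]],[[0,0,0],[0,0,0]],[[0,0,0],[0,0,0]],[[0,0,0],[0,0,0]]], grip=0.68)

```text
clock: 3.85
position: [486.7, 75.7, 17.0]
ee_rot: [0.983, 0.183, 0.002, -0.0]
contact_force: [0.4, -0.8, 7.1]
gripper_width: 59.3
grasp_force: 65.4
```

Run:
```python
from h import *
from bench import arm
s=arm.read_state(); print(s["position"],s["gripper_width"],s["grasp_force"],s["contact_force"],R.from_quat(s["ee_rot"]).as_rotvec())
z=s["position"][2]
chain(s,[((550,75.5,z),14),((610,73.5,z),6.7),((619,74.5,z),6.7)])
```

```text
[486.65808401  75.7066798   17.01236464] 59.30149858428422 65.44704794883728 [ 0.43271309 -0.78442405  7.05102225] [-3.08756971 -0.57559924 -0.00689161]
[0.236, 0.0921, 0.0011] [-0.0001, -0.0014, 0.0396]
[0.2309, 0.0658, 0.0] [0.0, -0.0, 0.0406]
[0.0362, 0.0002, 0.0] [0.0, 0.0, 0.0]
```

Call:
arm_command(rows=[[[0.02,0.008,0],[0,0,0.004]],[[0.05,0.02,0],[0,0,0.009]],[[0.08,0.031,0],[0,0,0.014]],[[0.11,0.043,0],[0,0,0.019]],[[0.14,0.055,0],[0,0,0.024]]])

```text
clock: 4.35
position: [520.4, 74.0, 17.2]
ee_rot: [0.989, 0.146, -0.002, 0.0]
contact_force: [-10.7, -0.4, 16.0]
gripper_width: 59.6
grasp_force: 66.7
```

Call:
arm_command(rows=[[[0.03,0.01,0],[0,0,0.005]],[[0.06,0.02,0],[0,0,0.01]],[[0.09,0.03,0],[0,0,0.016]],[[0.11,0.036,0],[0,0,0.016]],[[0.12,0.038,0],[0,0,0.016]]])

```text
clock: 4.85
position: [552.6, 73.7, 17.2]
ee_rot: [0.993, 0.121, -0.001, 0.0]
contact_force: [-9.5, -0.5, 15.6]
gripper_width: 59.5
grasp_force: 66.2
```

Run:
```python
from h import *
from bench import arm
s=arm.read_state(); print(s["position"],s["gripper_width"],s["grasp_force"],s["contact_force"],R.from_quat(s["ee_rot"]).as_rotvec())
z=s["position"][2]
chain(s,[((608,73.3,z),6.7),((619,74.5,z),6.7)])
```

```text
[552.58205264  73.68278825  17.17558919] 59.5393010855408 66.2346088886261 [-9.48335286 -0.48196422 15.64156593] [ 3.11776087  0.37993622 -0.00467127]
[0.2148, 0.0547, -0.0006] [0.0002, 0.001, 0.04]
[0.0443, 0.0004, 0.0] [0.0, 0.0, 0.0]
```

Call:
arm_command(rows=[[[0.03,0.008,0],[0,0,0.006]],[[0.06,0.016,0],[0,0,0.012]],[[0.09,0.024,0],[0,0,0.018]],[[0.12,0.031,0],[0,0,0.024]],[[0.15,0.039,0],[0,0,0.03]]])

```text
clock: 5.35
position: [591.6, 73.6, 17.2]
ee_rot: [0.997, 0.074, -0.001, 0.0]
contact_force: [-5.9, -0.2, 10.6]
gripper_width: 59.6
grasp_force: 66.3
```

Call:
arm_command(rows=[[[0.025,0.006,0],[0,0,0.005]],[[0.045,0.011,0],[0,0,0.01]],[[0.06,0.014,0],[0,0,0.01]],[[0.065,0.015,0],[0,0,0.01]],[[0.065,0.015,0],[0,0,0.01]]])

```text
clock: 5.85
position: [608.6, 72.4, 17.2]
ee_rot: [0.998, 0.058, -0.001, 0.0]
contact_force: [-4.6, 0.2, 8.2]
gripper_width: 59.5
grasp_force: 65.9
```

```bash
cat >> h.py <<'E'
def report(arm,wps):
    s=arm.read_state(); m=R.from_quat(s["ee_rot"]).as_matrix()
    print(s["clock"],s["position"].round(1),"yaw",np.degrees(np.arctan2(m[1,0],m[0,0])).round(2),s["gripper_width"].__round__(1),np.round(s["contact_force"],1)); z=s["position"][2]
    chain(s,[((p[0],p[1],p[2] if len(p)>2 else z),y) for p,y in wps])
E
python3 - <<'E'
from h import *
from bench import arm
report(arm,[((619,74.5),6.65),((623,75),6.65)])
E
```

```text
5.85 [608.6  72.4  17.2] yaw 6.7 59.5 [-4.6  0.2  8.2]
[0.0422, -0.0036, -0.0] [0.0001, 0.0003, 0.0003]
[0.0161, -0.0001, -0.0] [0.0, 0.0, 0.0]
```

Call:
arm_command(rows=[[[0.012,-0.001,0],[0,0,0]],[[0.024,-0.002,0],[0,0,0]],[[0.034,-0.003,0],[0,0,0]],[[0.034,-0.003,0],[0,0,0]]])

```text
clock: 6.25
position: [617.2, 74.0, 17.2]
ee_rot: [0.998, 0.058, -0.0, 0.0]
contact_force: [-4.9, -0.8, 8.6]
gripper_width: 59.4
grasp_force: 65.8
```

Run:
```python
from h import *
from bench import arm
report(arm,[((619,74.5),6.65),((623,75),6.65)])
c=arm.camera_info("wrist"); im,d=arm.get_image("wrist"); cv2.imwrite("pics/w3.png",im)
plates(c,im,[(671,80)])
tops(c,im,[(617,74)])
```

```text
6.25 [617.2  74.   17.2] yaw 6.7 59.4 [-4.9 -0.8  8.6]
[0.0073, -0.0014, -0.0] [0.0001, 0.0002, 0.0003]
[0.0161, -0.0001, -0.0] [0.0, 0.0, 0.0]
plate 1142.0 (array([671.1,  80.3]), -83.5, array([60.1, 19.5]))
yaw -0.0
top 2986.75 (array([633.7,  75.5]), -83.2, array([59.2, 59.1]))
```

View pics/w3.png

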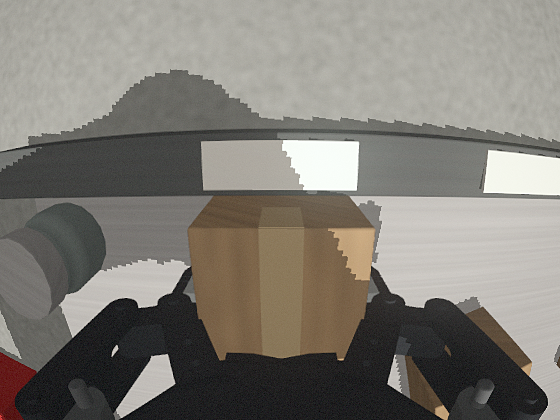

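Call:
arm_command(rows=[[[0.007,0,0],[0,0,0]],[[0.012,0,0],[0,0,0]],[[0.016,0,0],[0,0,0]],[[0.016,0,0],[0,0,0]]])

```text
clock: 6.7
position: [619.9, 74.3, 17.2]
ee_rot: [0.998, 0.058, -0.002, 0.0]
contact_force: [-8.2, -0.4, 10.8]
gripper_width: 59.4
grasp_force: 66.2
```

Call:
arm_command(rows=[[[0.006,0,0],[0,0,0]],[[0.008,0,0],[0,0,0]],[[0.008,0,0],[0,0,0]]])

```text
clock: 7.0
position: [619.8, 74.3, 17.3]
ee_rot: [0.998, 0.058, -0.004, 0.001]
contact_force: [-12.9, 0.5, 13.9]
gripper_width: 59.4
grasp_force: 66.5
```

Call:
arm_command(rows=[[[0.008,0,0],[0,0,0]],[[0.008,0,0],[0,0,0]]])

```text
clock: 7.2
position: [619.8, 74.2, 17.4]
ee_rot: [0.998, 0.058, -0.006, 0.001]
contact_force: [-18.3, 1.3, 18.6]
gripper_width: 59.4
grasp_force: 67.1
```

Call:
arm_command(rows=[[[0,0,0],[0,0,0]],[[0,0,0],[0,0,0]],[[0,0,0],[0,0,0]],[[0,0,0],[0,0,0]]], grip=1)

```text
clock: 7.6
position: [626.0, 75.3, 14.9]
ee_rot: [0.998, 0.058, 0.0, -0.0]
contact_force: [0.4, 0.4, -0.5]
gripper_width: 85.1
grasp_force: 0.0
```

Run:
```python
from h import *
from bench import arm
report(arm,[((619,74,150),6.65),((560,-40,160),18),((545.5,-52.5,100),24.8)])
```

```text
7.6 [626.   75.3  14.9] yaw 6.69 85.1 [ 0.4  0.4 -0.5]
[-0.0285, 0.002, -0.5404] [-0.0, -0.0001, 0.0002]
[-0.2872, 0.4256, -0.04] [0.0, 0.0, -0.0631]
[-0.0706, 0.0296, 0.24] [0.0, 0.0, -0.0378]
```

Call:
arm_command(rows=[[[0,0,-0.1],[0,0,0]],[[0,0,-0.3],[0,0,0]],[[0,0,-0.54],[0,0,0]],[[0,0,-0.54],[0,0,0]]])

```text
clock: 8.0
position: [629.7, 76.1, 157.2]
ee_rot: [0.998, 0.059, 0.006, -0.001]
contact_force: [2.1, 0.3, -0.0]
gripper_width: 85.5
grasp_force: 0.0
```

Call:
arm_command(rows=[[[-0.29,0.426,-0.04],[0,0,-0.063]],[[-0.29,0.426,-0.04],[0,0,-0.063]],[[-0.29,0.426,-0.04],[0,0,-0.063]],[[-0.29,0.426,-0.04],[0,0,-0.063]],[[-0.29,0.426,-0.04],[0,0,-0.063]]])

```text
clock: 8.5
position: [566.3, -39.5, 160.0]
ee_rot: [0.988, 0.156, 0.0, -0.0]
contact_force: [0.5, 1.4, 0.9]
gripper_width: 85.1
grasp_force: 0.0
```

Call:
arm_command(rows=[[[-0.07,0.03,0.1],[0,0,-0.038]],[[-0.07,0.03,0.24],[0,0,-0.038]],[[-0.07,0.03,0.24],[0,0,-0.038]],[[-0.07,0.03,0.24],[0,0,-0.038]],[[-0.07,0.03,0.24],[0,0,-0.038]]])

```text
clock: 9.0
position: [553.7, -50.7, 101.5]
ee_rot: [0.976, 0.216, 0.001, 0.0]
contact_force: [-0.5, -0.7, -0.3]
gripper_width: 85.1
grasp_force: 0.0
```

Run:
```python
from h import *
from bench import arm
report(arm,[((545.7,-52.3,100),24.8),((545.7,-52.3,16),24.8)])
c=arm.camera_info("wrist"); im,d=arm.get_image("wrist"); cv2.imwrite("pics/w4.png",im)
plates(c,im,[(671,80),(685,-38)])
tops(c,im,[(545,-52),(619,74)])
```

```text
9.0 [553.7 -50.7 101.5] yaw 24.96 85.1 [-0.5 -0.7 -0.3]
[-0.0316, -0.0078, 0.0059] [0.0004, -0.0009, 0.0009]
[0.0, -0.0, 0.336] [0.0, 0.0, 0.0]
plate 4207.0 (array([671.2,  80.2]), -90.0, array([109.5,  49.5]))
plate 1156.75 (array([685. , -38.9]), -83.4, array([60.2, 19.4]))
yaw 6.609332693012192
top 2714.5 (array([533.6, -58.1]), -65.2, array([59.3, 53.8]))
top 4485.5 (array([618.4,  73.1]), 6.6, array([79.9, 59.8]))
```

Call:
arm_command(rows=[[[-0.03,-0.008,0],[0,0,0]],[[-0.03,-0.008,0.1],[0,0,0]],[[-0.03,-0.008,0.22],[0,0,0]],[[-0.03,-0.008,0.342],[0,0,0]],[[-0.03,-0.008,0.342],[0,0,0]]])

```text
clock: 9.55
position: [541.1, -53.2, 11.9]
ee_rot: [0.977, 0.215, -0.004, -0.0]
contact_force: [-0.9, 0.5, 0.4]
gripper_width: 85.2
grasp_force: 0.0
```

Call:
arm_command(rows=[[[0,0,0],[0,0,0]],[[0,0,0],[0,0,0]],[[0,0,0],[0,0,0]],[[0,0,0],[0,0,0]],[[0,0,0],[0,0,0]]], grip=0.68)

```text
clock: 10.05
position: [545.6, -52.5, 16.7]
ee_rot: [0.976, 0.216, 0.002, 0.0]
contact_force: [-0.8, 1.2, 6.7]
gripper_width: 59.2
grasp_force: 65.7
```

Run:
```python
from h import *
from bench import arm
report(arm,[((585,-50.3),14),((620,-46.2),6.65),((632.8,-44.7),6.65)])
```

```text
10.05 [545.6 -52.5  16.7] yaw 24.9 59.2 [-0.8  1.2  6.7]
[0.1467, 0.0583, 0.0006] [0.0003, -0.0012, 0.0606]
[0.1398, 0.018, 0.0] [-0.0, -0.0, 0.0408]
[0.0516, -0.0, -0.0] [0.0, 0.0, 0.0]
```

Call:
arm_command(rows=[[[0.02,0.008,0],[0,0,0.008]],[[0.05,0.02,0],[0,0,0.02]],[[0.08,0.032,0],[0,0,0.033]],[[0.115,0.046,0],[0,0,0.047]],[[0.147,0.058,0],[0,0,0.06]]])

```text
clock: 10.55
position: [582.7, -50.9, 16.8]
ee_rot: [0.993, 0.122, -0.001, 0.0]
contact_force: [-7.5, 0.5, 11.4]
gripper_width: 59.1
grasp_force: 66.3
```

Call:
arm_command(rows=[[[0.03,0.004,0],[0,0,0.01]],[[0.06,0.008,0],[0,0,0.02]],[[0.09,0.012,0],[0,0,0.03]],[[0.12,0.016,0],[0,0,0.038]],[[0.14,0.018,0],[0,0,0.041]]])

```text
clock: 11.05
position: [617.5, -46.9, 16.8]
ee_rot: [0.998, 0.058, -0.001, 0.0]
contact_force: [-8.1, -0.0, 12.1]
gripper_width: 59.8
grasp_force: 66.3
```

Call:
arm_command(rows=[[[0.01,0,0],[0,0,0]],[[0.02,0,0],[0,0,0]],[[0.03,0,0],[0,0,0]],[[0.03,0,0],[0,0,0]]])

```text
clock: 11.45
position: [625.0, -46.1, 16.8]
ee_rot: [0.998, 0.058, -0.001, 0.0]
contact_force: [-6.4, -0.1, 9.3]
gripper_width: 59.2
grasp_force: 66.2
```

Run:
```python
from h import *
from bench import arm
report(arm,[((632.8,-44.7),6.65)])
c=arm.camera_info("wrist"); im,d=arm.get_image("wrist"); cv2.imwrite("pics/w5.png",im)
e=np.array([-.1158,.9933])
q=plates(c,im,[(685,-38.7)]); print(q@e)
p=arm.read_state()["position"][:2]; print(p@e); tops(c,im,[(629,-45)])
```

```text
11.45 [625.  -46.1  16.8] yaw 6.69 59.2 [-6.4 -0.1  9.3]
[0.0315, -0.0021, -0.0001] [0.0002, 0.0006, 0.0002]
plate 1139.75 (array([684.9, -39. ]), -83.0, array([60. , 19.5]))
yaw -0.0
[-118.05012]
-118.22378973477763
top 3028.0 (array([642. , -44.5]), 6.6, array([59.7, 59.2]))
```

Call:
arm_command(rows=[[[0.01,-0.001,0],[0,0,0]],[[0.02,-0.002,0],[0,0,0]],[[0.03,-0.002,0],[0,0,0]],[[0.037,-0.002,0],[0,0,0]],[[0.043,-0.002,0],[0,0,0]]])

```text
clock: 12.0
position: [632.6, -44.8, 16.9]
ee_rot: [0.998, 0.058, -0.004, 0.0]
contact_force: [-16.3, -0.0, 17.5]
gripper_width: 59.3
grasp_force: 66.9
```

Call:
arm_command(rows=[[[0.006,0,0],[0,0,0]],[[0.012,0,0],[0,0,0]],[[0.012,0,0],[0,0,0]]])

```text
clock: 12.3
position: [632.5, -44.8, 17.1]
ee_rot: [0.998, 0.058, -0.007, 0.0]
contact_force: [-20.6, 0.2, 21.9]
gripper_width: 59.3
grasp_force: 67.6
```

Call:
arm_command(rows=[[[0,0,0],[0,0,0]],[[0,0,0],[0,0,0]],[[0,0,0],[0,0,0]],[[0,0,0],[0,0,0]]], grip=1)

```text
clock: 12.7
position: [640.1, -43.3, 14.5]
ee_rot: [0.998, 0.058, 0.0, -0.0]
contact_force: [-0.3, 0.4, -0.4]
gripper_width: 85.0
grasp_force: 0.0
```

Call:
arm_command(rows=[[[0,0,-0.1],[0,0,0]],[[0,0,-0.3],[0,0,0]],[[0,0,-0.54],[0,0,0]],[[0,0,-0.54],[0,0,0]]])

```text
clock: 13.1
position: [643.8, -43.3, 156.8]
ee_rot: [0.998, 0.059, 0.007, 0.0]
contact_force: [1.3, 0.5, 0.3]
gripper_width: 85.2
grasp_force: 0.0
```

Run:
```python
from h import *
from bench import arm
report(arm,[((575,-210,140),15.3)])
```

```text
13.1 [643.8 -43.3 156.8] yaw 6.78 85.2 [1.3 0.5 0.3]
[-0.3529, 0.6297, 0.0636] [0.0008, -0.0041, -0.0474]
```

Call:
arm_command(rows=[[[-0.34,0.63,0.04],[0,0,-0.048]],[[-0.34,0.63,0.04],[0,0,-0.048]],[[-0.34,0.63,0.04],[0,0,-0.048]],[[-0.34,0.63,0.04],[0,0,-0.048]],[[-0.34,0.63,0.04],[0,0,-0.048]]])

```text
clock: 13.6
position: [571.8, -212.8, 138.7]
ee_rot: [0.991, 0.131, -0.001, -0.0]
contact_force: [-0.1, 0.7, 0.5]
gripper_width: 85.4
grasp_force: 0.0
```

Call:
arm_command(rows=[[[0,0,0],[0,0,0]],[[0,0,0],[0,0,0]],[[0,0,0],[0,0,0]]])

```text
clock: 13.9
position: [574.3, -208.7, 139.5]
ee_rot: [0.991, 0.134, 0.0, -0.0]
contact_force: [-0.4, -0.1, -1.6]
gripper_width: 85.2
grasp_force: 0.0
```

Run:
```python
from h import *
from bench import arm
report(arm,[((569.2,-216.3,100),15.3),((569.2,-216.3,16),15.3)])
c=arm.camera_info("wrist"); im,d=arm.get_image("wrist"); cv2.imwrite("pics/w6.png",im)
q=plates(c,im,[(685,-38.7),(698.7,-158)])
tops(c,im,[(569,-216),(632.5,-45)])
```

```text
13.9 [ 574.3 -208.7  139.5] yaw 15.43 85.2 [-0.4 -0.1 -1.6]
[-0.0278, 0.0241, 0.1578] [-0.0, -0.0, 0.0007]
[0.0, -0.0, 0.336] [0.0, 0.0, 0.0]
plate 963.25 (array([683.5, -39.2]), -83.4, array([60.5, 23.2]))
plate 1154.75 (array([ 699. , -158.1]), -83.4, array([60.3, 19.4]))
yaw 7.427287751165726
top 3028.75 (array([ 558.5, -219.8]), -75.2, array([59.2, 57.7]))
top 4633.75 (array([632.9, -45.5]), 6.4, array([80.4, 59.4]))
```

View pics/w6.png

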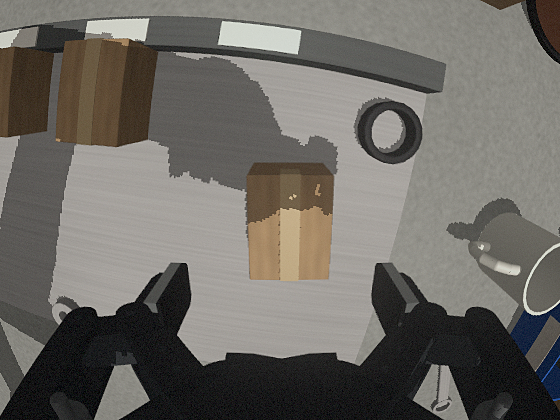

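The black tape roll at (390,130) is well clear of the path. I'll grip the third carton next.

Call:
arm_command(rows=[[[-0.028,0.025,0.1],[0,0,0]],[[-0.028,0.025,0.2],[0,0,0]],[[-0.028,0.025,0.3],[0,0,0]],[[-0.028,0.025,0.4],[0,0,0]],[[-0.028,0.025,0.494],[0,0,0]]])

```text
clock: 14.45
position: [569.0, -216.7, 15.1]
ee_rot: [0.991, 0.134, 0.0, 0.0]
contact_force: [0.5, -0.5, 0.3]
gripper_width: 85.2
grasp_force: 0.0
```

Call:
arm_command(rows=[[[0,0,0],[0,0,0]],[[0,0,0],[0,0,0]],[[0,0,0],[0,0,0]],[[0,0,0],[0,0,0]],[[0,0,0],[0,0,0]]], grip=0.68)

```text
clock: 14.95
position: [568.9, -217.6, 16.8]
ee_rot: [0.991, 0.133, 0.001, 0.0]
contact_force: [0.4, -0.1, -2.9]
gripper_width: 59.2
grasp_force: 64.9
```

Run:
```python
from h import *
from bench import arm
report(arm,[((605,-190),10),((636,-165.3),6.65),((646.6,-164),6.65)])
```

```text
14.95 [ 568.9 -217.6   16.8] yaw 15.34 59.2 [ 0.4 -0.1 -2.9]
[0.1685, -0.0681, 0.0002] [0.0001, -0.0004, 0.0296]
[0.1393, -0.0758, -0.0] [0.0, -0.0, 0.0186]
[0.0427, -0.0003, -0.0] [0.0, 0.0, 0.0]
```

Fz is about −3 N, roughly the carton's weight, so the arm may be carrying it. I'll press down slightly before sliding.

Call:
arm_command(rows=[[[0,0,0.006],[0,0,0]],[[0,0,0.01],[0,0,0]],[[0,0,0.01],[0,0,0]]])

```text
clock: 15.25
position: [569.0, -217.6, 16.3]
ee_rot: [0.991, 0.134, 0.001, 0.0]
contact_force: [-3.3, 2.5, 11.1]
gripper_width: 59.3
grasp_force: 66.4
```

Call:
arm_command(rows=[[[0.02,-0.008,0],[0,0,0.004]],[[0.055,-0.022,0],[0,0,0.01]],[[0.09,-0.036,0],[0,0,0.016]],[[0.13,-0.052,0],[0,0,0.023]],[[0.168,-0.068,0],[0,0,0.03]]])

```text
clock: 15.75
position: [604.4, -191.6, 16.4]
ee_rot: [0.996, 0.086, -0.0, 0.001]
contact_force: [-5.5, -4.2, 9.1]
gripper_width: 59.3
grasp_force: 66.3
```

Call:
arm_command(rows=[[[0.03,-0.016,0],[0,0,0.005]],[[0.06,-0.032,0],[0,0,0.01]],[[0.09,-0.049,0],[0,0,0.014]],[[0.12,-0.065,0],[0,0,0.018]],[[0.139,-0.076,0],[0,0,0.0185]]])

```text
clock: 16.25
position: [635.7, -166.7, 16.4]
ee_rot: [0.998, 0.058, -0.0, 0.001]
contact_force: [-4.8, -4.9, 8.6]
gripper_width: 59.5
grasp_force: 66.0
```

Call:
arm_command(rows=[[[0,0,0],[0,0,0]],[[0,0,0],[0,0,0]],[[0,0,0],[0,0,0]]])

```text
clock: 16.55
position: [636.4, -166.2, 16.3]
ee_rot: [0.998, 0.058, 0.001, 0.001]
contact_force: [-2.0, -0.6, 7.3]
gripper_width: 59.6
grasp_force: 66.0
```

Run:
```python
from h import *
from bench import arm
report(arm,[((646.6,-164),6.65)])
c=arm.camera_info("wrist"); im,d=arm.get_image("wrist"); cv2.imwrite("pics/w7.png",im)
e=np.array([-.1158,.9933])
q=plates(c,im,[(699,-158)]); print(q@e)
p=arm.read_state()["position"][:2]; print(p@e); tops(c,im,[(640,-165)])
```

```text
16.55 [ 636.4 -166.2   16.3] yaw 6.67 59.6 [-2.  -0.6  7.3]
[0.0416, -0.0041, 0.0001] [0.0006, -0.0006, 0.0001]
plate 1138.75 (array([ 698.9, -158.2]), -83.2, array([60. , 19.4]))
yaw -0.0
[-238.07268]
-238.88270215472593
top 3015.25 (array([ 653.5, -164.6]), 6.8, array([59.7, 59.2]))
```

Call:
arm_command(rows=[[[0.012,-0.002,0],[0,0,0]],[[0.024,-0.004,0],[0,0,0]],[[0.036,-0.0045,0],[0,0,0]],[[0.044,-0.0045,0],[0,0,0]],[[0.05,-0.0045,0],[0,0,0]]])

```text
clock: 17.1
position: [646.2, -163.9, 16.3]
ee_rot: [0.998, 0.058, -0.002, 0.001]
contact_force: [-10.0, -1.7, 12.9]
gripper_width: 59.6
grasp_force: 66.4
```

Call:
arm_command(rows=[[[0.006,0,0],[0,0,0]],[[0.014,0,0],[0,0,0]],[[0.014,0,0],[0,0,0]]])

```text
clock: 17.4
position: [646.1, -164.0, 16.5]
ee_rot: [0.998, 0.058, -0.005, 0.0]
contact_force: [-16.9, -2.2, 16.1]
gripper_width: 59.5
grasp_force: 67.0
```

Carton 2 is in contact with the rail. I'll release it, rise, back off and check.

Call:
arm_command(rows=[[[0,0,0],[0,0,0]],[[0,0,0],[0,0,0]],[[0,0,0],[0,0,0]],[[0,0,0],[0,0,0]]], grip=1)

```text
clock: 17.8
position: [651.8, -162.3, 13.5]
ee_rot: [0.998, 0.058, 0.0, 0.0]
contact_force: [-0.3, 0.1, -0.4]
gripper_width: 85.3
grasp_force: 0.0
```

Call:
arm_command(rows=[[[0,0,-0.1],[0,0,0]],[[0,0,-0.3],[0,0,0]],[[0,0,-0.5],[0,0,0]],[[0,0,-0.7],[0,0,0]],[[0,0,-0.9],[0,0,0]]])

```text
clock: 18.3
position: [651.2, -162.2, 240.6]
ee_rot: [0.998, 0.058, 0.0, 0.0]
contact_force: [1.7, 0.1, -1.2]
gripper_width: 85.9
grasp_force: 0.0
```

Call:
arm_command(rows=[[[-0.4,-0.48,-0.2],[0,0,0]],[[-0.4,-0.48,-0.2],[0,0,0]],[[-0.4,-0.48,-0.2],[0,0,0]],[[-0.4,-0.48,-0.2],[0,0,0]],[[-0.4,-0.48,-0.2],[0,0,0]]])

```text
clock: 18.8
position: [537.7, -53.4, 290.4]
ee_rot: [0.998, 0.059, 0.002, -0.0]
contact_force: [-0.4, -0.4, -0.2]
gripper_width: 85.2
grasp_force: 0.0
```

Call:
arm_command(rows=[[[0,0,0],[0,0,0]],[[0,0,0],[0,0,0]],[[0,0,0],[0,0,0]],[[0,0,0],[0,0,0]],[[0,0,0],[0,0,0]]])

```text
clock: 19.3
position: [538.4, -55.1, 287.9]
ee_rot: [0.998, 0.057, -0.001, 0.0]
contact_force: [0.3, 0.0, -0.4]
gripper_width: 85.5
grasp_force: 0.0
```

Run:
```python
from h import *
from bench import arm
report(arm,[])
c=arm.camera_info("wrist"); im,d=arm.get_image("wrist"); cv2.imwrite("pics/w8.png",im)
q=plates(c,im,[(671,80),(685,-38.7),(698.7,-158)])
print("places",(q-[52.15,6.03]).round(1).tolist())
tops(c,im,[(619,74),(632.5,-45),(646,-164)])
```

```text
19.3 [538.4 -55.1 287.9] yaw 6.56 85.5 [ 0.3  0.  -0.4]
plate 1323.25 (array([664. ,  79.3]), -83.4, array([60.6, 34.1]))
plate 1347.0 (array([677.2, -39.9]), -83.4, array([60.4, 35.4]))
plate 1342.75 (array([ 690.4, -159.2]), -83.2, array([60.8, 36.8]))
yaw 6.316460235664174
places [[611.8, 73.3], [625.1, -45.9], [638.2, -165.2]]
top 4650.0 (array([618.8,  73.4]), 6.3, array([80.1, 59.7]))
top 4048.0 (array([633.7, -45.4]), 6.7, array([77.2, 58.8]))
top 4549.5 (array([ 646.7, -164.4]), 6.5, array([79.4, 59.1]))
```

View pics/w8.png

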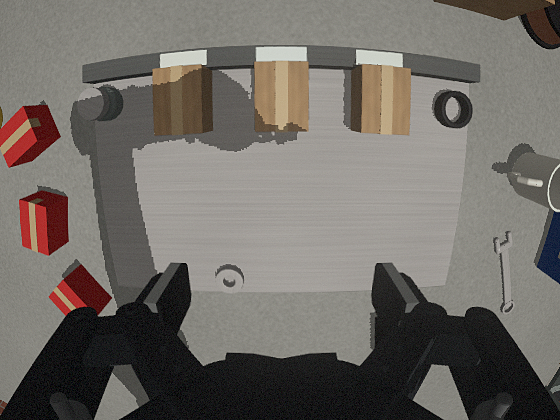

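All three cartons stand square against the rail in front of their plates at about (183,98), (281,97) and (385,98). They are within about 1 mm of centre, and the bystanders haven't moved.

```bash
python3 -c "
from bench import arm
print(arm.job_done())"
```

```text
the job is handed in; nothing more can be done
None
```

The job is handed in: all three cartons are square against the rail, each within about 1 mm of centre on its label plate. I slid them throughout, but carton2's weight may have been briefly on the gripper when I gripped it, and I pressed it back down before sliding. Nothing else was touched, and it took about 19 s.

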